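Start up the finishing desk: press three latching switches in order

ROBOT

A 6-joint arm with a two-finger parallel gripper is mounted at the origin on a cart in front of the work surface, level with it; the furniture and walls round the work are solid. World frame = base frame: x ahead of the robot, y to its left, z up, the work surface at z = 0. Lengths are in mm, angles in rad, forces in N, time in s.
With the tool pointing down it reaches from about 350 to 775 mm from the base axis. Payload 7.3 kg.
Tool frame: the origin (TCP) lies on the centre line of the jaws, within the pads' length; the fingertips stand 11 mm ahead of it and the grasp point (between the pads) lies 8 mm behind it; z points along the fingers, y is the line along which they close (so a half turn about z gives the same grasp; the last joint's range is limited). The gripper opens to 92 mm and grips with 3 to 60 N. Pads are 19 mm wide; open, the fingers measure 130 mm over their backs; the gripper's body (75 mm by 190 mm) begins 47 mm behind the grasp point.
Start: joints at [1.028, 0.342, 1.524, -0, 1.275, -0.146], TCP at [202.883, 484.234, 237.741] pointing down, gripper open.
Joint ranges: [-2.53, 2.53], [-0.77, 2.02], [0.04, 2.7], [-1, 4.14], [0.28, 2.66], [-3.11, 3.11]. Speed limits (rad/s): [2.57, 2.57, 3.14, 3.14, 3.14, 3.14].

INTERFACE

Orientations are given as [roll, pitch, yaw] about the fixed x, y, z axes, in that order (R = Rz(yaw) Ry(pitch) Rx(roll)).
In Python, from plant import bot gives the robot as it stands.
- The arm moves only by the tool step_arm, never from a script. Its argument "deltas" is a list of rows, each a list of 5 numbers: the opening, from 0 (shut) to 1 (fully open), then the shift along the tool's x, y, z each as a share of 0.5 m, from -1 to 1, then the turn about the tool's z as a share of pi/2 rad, from -1 to 1. In form: [[claw, x, y, z, turn], ...]. A call has 1 to 8 rows; each row shifts and turns the commanded pose from where the row before left it, along the tool's axes as they then stand; what a row does not reach is not made up. A row lasts 1/10 s, in which the tool goes at most 50 mm and 8.59 degrees, less where a joint would pass 70% of its speed; a pose out of reach is approached as far as the arm can. A call with a number of a shift or a turn outside -1 to 1 is refused whole. A call with a gripper value outside its range is refused whole. The fingers move at their own pace and stop on an object; the grip force is fixed at half the most. Time passes only in rows, so rows that do not move let the fingers close. It gives the time, the measured TCP pose, the force, the opening and the grip force at its end, in the units of the state.
- bot.get_obs(): the state, without advancing time (a new reading comes with each control period).
- bot.capture(name): name is "scene" or "top" or "wrist"; returns (picture, depth): 384x512x3 uint8, red, green, blue; 384x512 float32, mm along the optical axis (not along the pixel's ray), 0 where there is no reading.
- bot.camera_params(name): a dict with "fov_y" (degrees; the focal length in pixels is half the picture's height over the tangent of half this angle, whatever the lens; pixels are square), "cx", "cy" (the principal point, pixels), "rvec" (rotation vector, rad) and "tvec" (3), from world to camera coordinates, as OpenCV has them. Camera axes: x right, y down, z forward; pixel columns grow to the right and rows downward; lengths in mm; the calibration is good to about 2 mm. A picture is of the moment at which its call begins: read the wrist's pose just before it. camera_params takes no time and is no camera call; for the wrist camera it gives the pose at the moment of the call.
- bot.close_job(): hands the job in; it is judged then, once.
The state is a dict: "time": time; "joint_positions": joint angles; "dq": joint speeds; "tau": joint torques, N m; "tool_pos": TCP position; "tcp_rot": TCP orientation; "contact_force": force on the tool from outside, world axes, zero at the start; "moment": the same for the moment, N m; "grip_width": finger opening in mm; "finger_force": force on a finger pad.
Only numpy, scipy, OpenCV 4.12 (cv2) and the standard library are available. Lean on these libraries where they do the work, as an engineer would, in place of code of your own. Each camera call takes 0.05 s, during which the arm holds its last target. There are 200 camera calls.

TASK

Start up the paper-finishing desk with its latching push switches: gently press down the large round key first, then the square key, then the long bar-shaped key, each all the way so that it stays down, and finish clear of them. Leave the small round switch unpressed, do not pick up or shove any of the switches, and leave the staplers, cans and other things where they stand.

Things in the scene. Friction and masses are not known exactly. Their poses are not given: they have to be found in the camera images.
- round_switch: the large round switch: round grey housing 76 mm across, 26 mm tall, about 0.35 kg, standing loose on rubber feet; origin at the centre of its underside, z up. Which of the four switches stands where changes from start to start
- round_key_top (a point): centre of the top face of the large round switch's round key 42 mm across, white plastic, 39 mm above the desk when up; it goes down with the key
- round_key (a joint): travel of the large round switch's key: 0 m is up (where it starts), 0.008 m is fully down (31 mm above the desk, still 5 mm proud of the housing); moves against about 3.5 N of friction, does not spring back, stays where it is pressed to
- square_switch: the square switch: square grey housing 72 x 72 mm, 26 mm tall, about 0.35 kg, standing loose on rubber feet; origin at the centre of its underside, z up. Which of the four switches stands where changes from start to start
- square_key_top (a point): centre of the top face of the square switch's square key 42 x 42 mm, white plastic, 39 mm above the desk when up; it goes down with the key
- square_key (a joint): travel of the square switch's key: 0 m is up (where it starts), 0.008 m is fully down (31 mm above the desk, still 5 mm proud of the housing); moves against about 3.5 N of friction, does not spring back, stays where it is pressed to
- bar_switch: the long switch: long grey housing 62 mm (x) by 112 mm (y), 26 mm tall, about 0.35 kg, standing loose on rubber feet; origin at the centre of its underside, z up. Which of the four switches stands where changes from start to start
- bar_key_top (a point): centre of the top face of the long switch's long bar-shaped key 32 mm (x) by 82 mm (y), white plastic, 39 mm above the desk when up; it goes down with the key
- bar_key (a joint): travel of the long switch's key: 0 m is up (where it starts), 0.008 m is fully down (31 mm above the desk, still 5 mm proud of the housing); moves against about 3.5 N of friction, does not spring back, stays where it is pressed to
- small_switch: the small round switch: small round grey housing 54 mm across, 26 mm tall, about 0.35 kg, standing loose on rubber feet; origin at the centre of its underside, z up. Which of the four switches stands where changes from start to start
- small_key_top (a point): centre of the top face of the small round switch's round key 26 mm across, white plastic, 39 mm above the desk when up; it goes down with the key
- small_key (a joint): travel of the small round switch's key: 0 m is up (where it starts), 0.008 m is fully down (31 mm above the desk, still 5 mm proud of the housing); moves against about 3.5 N of friction, does not spring back, stays where it is pressed to
- stapler_white: pale stapler, 132 x 35 x 70 mm; loose, to be left alone; origin at the centre of its underside
- stapler_black: black stapler with a pale front, 147 x 37 x 75 mm; loose, to be left alone; origin at the centre of its underside
- stapler_grey: small grey stapler, 112 x 29 x 67 mm; loose, to be left alone; origin at the centre of its underside
- lens_can_1: black lens can, 43 mm across, 52 mm tall; loose, to be left alone; origin at the centre of its underside
- lens_can_2: black lens can, 47 mm across, 62 mm tall; loose, to be left alone; origin at the centre of its underside
- tape_roll: roll of tape lying flat, 53 mm across, 15 mm tall; loose, to be left alone; origin at the centre of its underside
- pin_box: clear box of push pins, 36 x 44 x 35 mm; loose, to be left alone; origin at the centre of its underside
There are look-alikes about, which are no part of the job. What is shaped like the square_switch but purple is not meant.

How it is judged:
By the outcome, as a careful person would: the job done as asked, in the order asked, and still so for the second after the job is handed in, with the robot touching nothing.
It also fails if it takes over 51 s, if anything falls off the work surface, if the arm or the gripper's body presses on something with over 40 N, if the wrist force passes 120 N, or if a joint passes its speed limit or range.

## Working session

There is one attempt and no reset: what is moved stays moved. The work goes in short steps, Python scripts to look and compute and a tool call to move; the robot and the scene stay as the last step left them, time stands still between calls to the robot, and variables do not carry over. Pictures are saved under pics/ and viewed, at most 10 in all, crops included, and the job is handed in when it is done.

Besides the shell and the picture viewer there is one more tool, called after "Request:" as name(argument=value, ...) on one line, values as JSON. step_arm: Moves the arm, as the interface text tells. Shift numbers are shares of 0.5 m and turn numbers shares of pi/2 rad, none past 1 either way. Its arguments: {"type":"object","properties":{"deltas":{"type":"array","items":{"type":"array","items":{"type":"number","minimum":-1,"maximum":1}}}},"required":["deltas"]}

```bash
mkdir -p pics; cat > h.py <<'E'
import numpy as np, cv2
from plant import bot
def grab(n,save):
    p=bot.camera_params(n); im,d=bot.capture(n); cv2.imwrite('pics/'+save+'.png',im[:,:,::-1]); np.savez(save,im=im,d=d,**{k:np.array(v) for k,v in p.items()}); return im,d,p
def load(s): 
    z=np.load(s+'.npz'); return z['im'],z['d'],z
def pt(s,u,v,z=None):
    im,d,p=load(s); f=192/np.tan(np.radians(float(p['fov_y']))/2)
    R=cv2.Rodrigues(p['rvec'].astype(float))[0]; t=p['tvec'].astype(float).ravel()
    r=np.array([(u-float(p['cx']))/f,(v-float(p['cy']))/f,1]); o=-R.T@t; w=R.T@r
    k=(z-o[2])/w[2] if z is not None else float(d[int(v),int(u)])
    return o+k*w
E
python3 - <<'E'
from h import *
a=grab('top','top1')[0]; b=grab('scene','scene1')[0]
print({k:v for k,v in bot.camera_params('top').items()}); print(bot.get_obs())
cv2.imwrite('pics/top1b.png',cv2.resize(a,(800,600),interpolation=cv2.INTER_CUBIC)[:,:,::-1])
E
```

```text
{'fov_y': 50.0196820563146, 'cx': 255.4591929522797, 'cy': 183.1963881284854, 'rvec': array([ 2.12900156, -2.14595322,  0.21970043]), 'tvec': array([ -15.32615368,  580.06505622, 1318.13925227])}
{'time': 0.1, 'joint_positions': array([ 1.02798611e+00,  3.42675196e-01,  1.52492572e+00, -2.92202398e-05,
        1.27540697e+00, -1.45979039e-01]), 'dq': array([ 0.00063116, -0.00136877, -0.00204051, -0.00158151, -0.00044745,
       -0.00099211]), 'tau': array([ 7.60205112e-04, -4.32005632e+01, -2.44692260e+01,  7.18242559e-02,
        5.25987719e-02, -7.71590885e-05]), 'tool_pos': array([202.70411431, 483.90608376, 237.10148224]), 'tcp_rot': array([-3.14018841e+00, -1.78215890e-04,  2.74476987e+00]), 'contact_force': array([-0.38749511,  0.86676612, -0.1372448 ]), 'moment': array([-0.01498248,  0.08056656,  0.01505813]), 'finger_force': 0.0, 'grip_width': 91.90106588146902}
```

View pics/top1b.png

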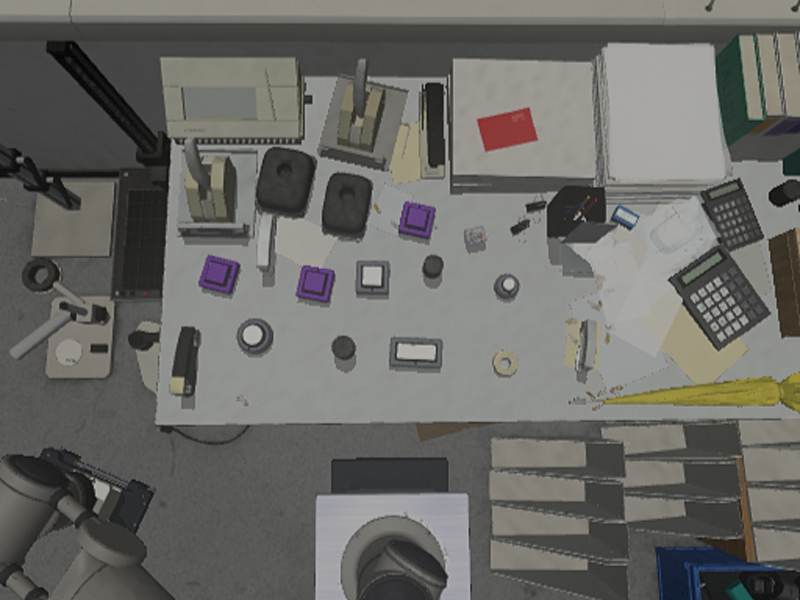

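View pics/scene1.png

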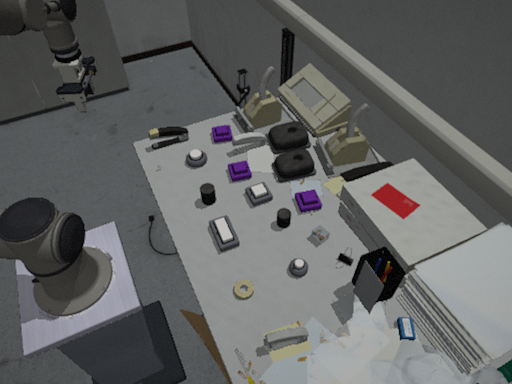

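The top view (800x600) shows these candidates:
- **Round keys:** the large one is at (254,335) with a housing about 36 px wide. The small one is at (507,286), about 26 px wide, and must be left alone.
- **Square keys:** the grey and white one at (373,277) is the target. The purple look-alikes are at (219,274), (316,284) and (417,219).
- **Bar key:** the only one is at (416,351).

Next I'll check these choices in one close crop and compute the positions.

```bash
python3 - <<'E'
from h import *
im,d,p=load('top1')
c=im[140:250,100:345]; cv2.imwrite('pics/crop1.png',cv2.resize(c,None,fx=3.2,fy=3.2,interpolation=cv2.INTER_CUBIC)[:,:,::-1])
# white key blobs
for n,(u,v) in dict(round=(254,335),square=(373,277),bar=(416,351),small=(507,286)).items():
    u=int(u*.64);v=int(v*.64)
    g=im.min(2).astype(float)
    m=np.zeros(g.shape,np.uint8); m[v-16:v+17,u-20:u+21]=1
    k,lab=cv2.connectedComponents(((g>g[v,u]-12)&(m>0)).astype(np.uint8),connectivity=4)
    ys,xs=np.where(lab==lab[v,u])
    r=cv2.minAreaRect(np.c_[xs,ys].astype(np.float32))
    print(n,len(xs),r,pt('top1',xs.mean(),ys.mean(),39).round(1),pt('top1',*r[0]).round(1), pt('top1',*r[0],39).round(1))
E
```

```text
round 103 ((161.0, 214.0), (10.0, 10.0), 90.0) [481.1 292.8  39. ] [480.3 291.8  43.7] [480.9 292.8  39. ]
square 124 ((237.5, 176.0), (10.0, 11.0), 90.0) [607.1  38.9  39. ] [607.3  40.   40. ] [607.5  40.1  39. ]
bar 193 ((266.04736328125, 224.55238342285156), (23.92011833190918, 8.089893341064453), 2.8624050617218018) [443.  -54.1  39. ] [443.4 -54.   37.4] [443.2 -53.9  39. ]
small 29 ((325.5, 181.5), (5.0, 5.0), 90.0) [ 587.7 -257.    39. ] [ 587.4 -257.8   36.2] [ 586.9 -257.2   39. ]
```

View pics/crop1.png

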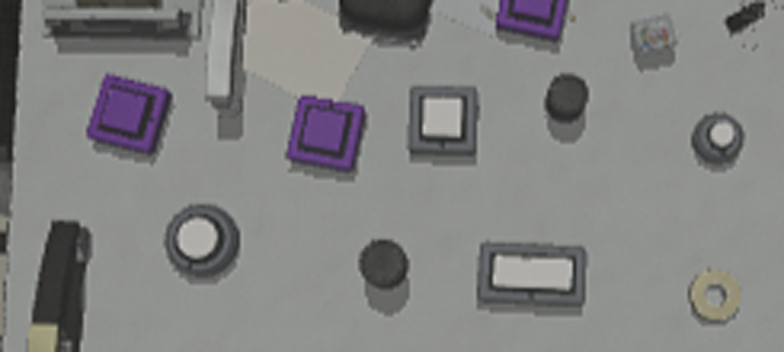

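The crop confirms the large round key at crop pixel (197,238), the grey square at (443,118), the bar at (532,272) and the small round at (720,135). The rest are purple look-alikes or cans. I'll close the gripper, turn to yaw π (tool x = −world x, tool y = +world y), then approach.

Request:
step_arm(deltas=[[0, 0, 0, 0, -0.085], [0, 0, 0, 0, -0.085], [0, 0, 0, 0, -0.083], [0, -0.09, -0.06, 0, 0], [0, -0.09, -0.06, 0, 0], [0, -0.09, -0.06, 0, 0], [0, -0.09, -0.06, 0, 0], [0, -0.09, -0.06, 0, 0]])

```text
time: 0.9
tool_pos: [412.2, 344.3, 237.5]
tcp_rot: [-3.141, -0.0, -3.141]
contact_force: [0.5, 1.3, -0.2]
grip_width: 32.2
finger_force: 0.0
```

Request:
step_arm(deltas=[[0, -0.06, -0.05, 0, 0], [0, -0.046, -0.032, 0.04, 0], [0, 0, 0, 0.06, 0], [0, 0, 0, 0.06, 0], [0, 0, 0, 0, 0], [0, 0, 0, 0, 0], [0, 0, 0, 0, 0], [0, 0, 0, 0, 0]])

```text
time: 1.7
tool_pos: [464.7, 305.3, 159.4]
tcp_rot: [3.14, 0.003, -3.14]
contact_force: [0.3, 0.0, -0.1]
grip_width: 0.4
finger_force: 0.0
```

```bash
python3 - <<'E'
from h import *
a=grab('wrist','w1')[0]; print(bot.get_obs()['tool_pos'],bot.get_obs()['grip_width'],bot.get_obs()['contact_force'])
E
```

```text
[464.50579795 305.24131584 159.20954404] 0.6339958841447225 [-0.23467444  1.23113725 -0.72388514]
```

View pics/w1.png

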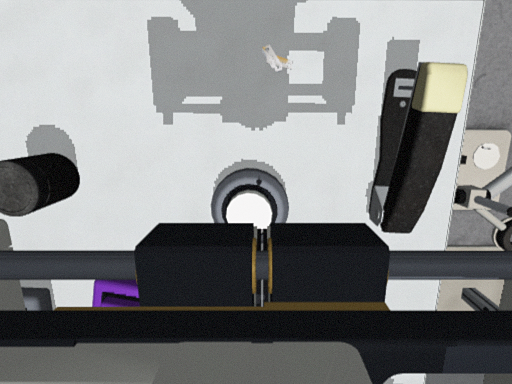

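The wrist view shows the large round key's white disc centred near (249,211), partly behind the fingers. The black stapler is at right (410,150) and a can is at left (35,185), both well clear.

```bash
python3 - <<'E'
from h import *
print(pt('w1',249,211,39),pt('w1',249,205), pt('w1',250,207,26))
im,d,p=load('top1')
# max heights around targets
f=192/np.tan(np.radians(float(p['fov_y']))/2);R=cv2.Rodrigues(p['rvec'])[0]
v,u=np.mgrid[:384,:512];C=np.stack([(u-p['cx'])/f*d,(v-p['cy'])/f*d,d],-1)-p['tvec'].ravel()
W=C@R
for n,(x,y) in dict(r=(481,293),s=(607,40),b=(443,-54)).items():
    m=(abs(W[...,0]-x)<100)&(abs(W[...,1]-y)<140)&(d>0); i=np.argmax(np.where(m,W[...,2],-1)); print(n,W.reshape(-1,3)[i].round())
E
```

```text
[477.95242715 294.00457358  39.        ] [472.84378908 293.98736226  37.39280701] [477.89894181 294.45370912  26.        ]
r [383. 428.  83.]
s [637. -79.  57.]
b [441.  83.  68.]
```

Request:
step_arm(deltas=[[0, -0.016, -0.012, 0, 0], [0, -0.016, -0.012, 0.04, 0], [0, 0, 0, 0.05, 0], [0, 0, 0, 0.05, 0], [0, 0, 0, 0.04, 0], [0, 0, 0, 0, 0], [0, 0, 0, 0, 0]])

```text
time: 2.45
tool_pos: [480.6, 292.6, 68.3]
tcp_rot: [3.141, 0.0, -3.141]
contact_force: [0.1, 1.0, 0.8]
grip_width: 0.6
finger_force: 0.0
```

Request:
step_arm(deltas=[[0, 0, 0, 0.015, 0], [0, 0, 0, 0.01, 0], [0, 0, 0, 0.006, 0], [0, 0, 0, 0.004, 0], [0, 0, 0, 0.004, 0], [0, 0, 0, 0.004, 0], [0, 0, 0, 0, 0]])

```text
time: 3.15
tool_pos: [480.0, 292.8, 46.2]
tcp_rot: [3.141, 0.0, -3.141]
contact_force: [-0.0, -0.2, 0.6]
grip_width: 0.2
finger_force: 0.4
```

Request:
step_arm(deltas=[[0, 0, 0, 0.002, 0], [0, 0, 0, 0.002, 0], [0, 0, 0, 0.002, 0]])

```text
time: 3.45
tool_pos: [480.0, 292.8, 43.3]
tcp_rot: [3.141, 0.0, -3.141]
contact_force: [-1.3, -1.4, 3.6]
grip_width: 0.6
finger_force: 1.8
```

Request:
step_arm(deltas=[[0, 0, 0, 0.002, 0], [0, 0, 0, 0.002, 0]])

```text
time: 3.65
tool_pos: [480.1, 292.8, 41.6]
tcp_rot: [3.141, 0.0, -3.141]
contact_force: [-3.9, -0.6, 10.5]
grip_width: 0.4
finger_force: 5.2
```

Request:
step_arm(deltas=[[0, 0, 0, 0.001, 0], [0, 0, 0, 0, 0]])

```text
time: 3.85
tool_pos: [480.1, 292.8, 41.4]
tcp_rot: [3.141, 0.0, -3.141]
contact_force: [-3.5, -1.6, 9.0]
grip_width: 0.6
finger_force: 4.6
```

Request:
step_arm(deltas=[[0, 0, 0, -0.02, 0], [0, 0, 0, -0.06, 0], [0, 0, 0, -0.08, 0], [0, -0.06, 0, -0.08, 0], [0, -0.06, 0, -0.04, 0], [0, 0, 0, 0, 0], [0, 0, 0, 0, 0]])

```text
time: 4.55
tool_pos: [539.8, 292.5, 180.3]
tcp_rot: [-3.142, -0.001, 3.142]
contact_force: [-1.0, -0.4, 0.2]
grip_width: 0.6
finger_force: 0.0
```

```bash
python3 - <<'E'
from h import *
a=grab('wrist','w2')[0]; print(bot.get_obs()['tool_pos'])
E
```

```text
[538.82875964 292.46125042 179.44996543]
```

View pics/w2.png

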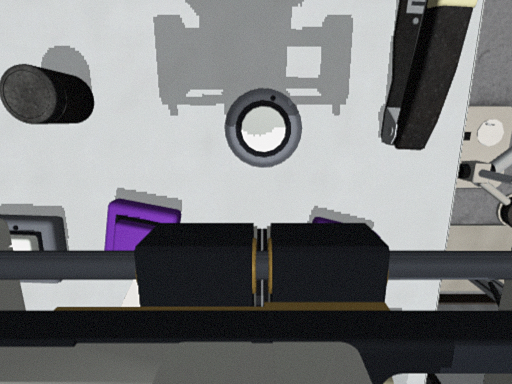

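```bash
python3 - <<'E'
from h import *
for q in [(263,130),(258,135),(270,135),(263,122),(263,97),(263,162),(232,128),(296,128)]: print(q,pt('w2',*q).round(1))
print(pt('w2',263.5,130,31))
im,d,p=load('w2'); print(np.median(d[120:140,253:273]),d[97,255],np.median(d[180:200,230:300]))
E
```

```text
(263, 130) [483.  293.6  29.1]
(258, 135) [487.5 288.9  30.6]
(270, 135) [487.5 300.1  30.1]
(263, 122) [475.7 293.5  30.4]
(263, 97) [453.4 293.5  26.1]
(263, 162) [513.3 293.6  25.8]
(232, 128) [481.3 264.2  24.2]
(296, 128) [481.2 324.8  25. ]
[482.9238395  294.01036139  31.        ]
289.51215 284.94937 334.84088
```

The wrist view shows the round key at (263,130) with depth putting it at z ≈ 30.5 mm, so it is fully down, and its housing hasn't moved. Square key next.

Request:
step_arm(deltas=[[0, -0.02, -0.06, 0, 0], [0, -0.03, -0.09, 0, 0], [0, -0.03, -0.09, 0, 0], [0, -0.03, -0.09, 0, 0], [0, -0.03, -0.09, 0, 0], [0, 0, -0.06, 0, 0], [0, 0, -0.02, 0, 0], [0, 0, 0, 0, 0]])

```text
time: 5.4
tool_pos: [609.0, 42.2, 179.6]
tcp_rot: [3.141, -0.003, 3.14]
contact_force: [-0.9, 0.7, 0.1]
grip_width: 0.2
finger_force: 0.0
```

```bash
python3 - <<'E'
from h import *
a=grab('wrist','w3')[0]; print(bot.get_obs()['tool_pos'],bot.get_obs()['tcp_rot'])
E
```

```text
[609.16678524  43.46537701 179.8694948 ] [ 3.14078140e+00 -2.06629860e-03 -3.14139121e+00]
```

View pics/w3.png

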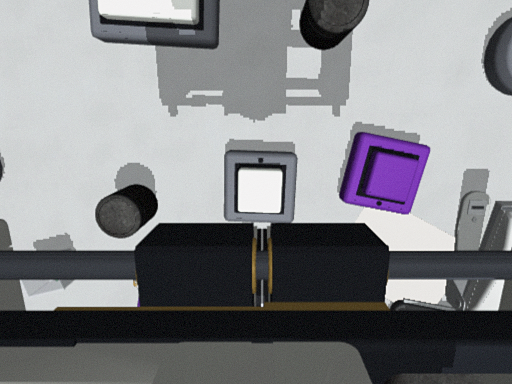

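The wrist view shows the grey square key centred near (260,191). The purple look-alike is at (390,175), and the bar switch is at the top left.

```bash
python3 - <<'E'
from h import *
print(pt('w3',260,191,39),pt('w3',260,191))
E
```

```text
[607.7676045   40.44288656  39.        ] [607.79468603  40.44235763  38.87709784]
```

Request:
step_arm(deltas=[[0, 0.003, -0.005, 0.04, 0], [0, 0, 0, 0.08, 0], [0, 0, 0, 0.06, 0], [0, 0, 0, 0.04, 0], [0, 0, 0, 0.02, 0], [0, 0, 0, 0, 0]])

```text
time: 6.05
tool_pos: [607.6, 42.0, 59.4]
tcp_rot: [3.141, -0.003, -3.139]
contact_force: [-1.3, -0.2, 1.3]
grip_width: 0.7
finger_force: 0.0
```

Request:
step_arm(deltas=[[0, 0, -0.002, 0.01, 0], [0, 0, 0, 0.006, 0], [0, 0, 0, 0.004, 0], [0, 0, 0, 0.004, 0], [0, 0, 0, 0.004, 0], [0, 0, 0, 0.002, 0], [0, 0, 0, 0, 0]])

```text
time: 6.75
tool_pos: [609.0, 39.3, 46.0]
tcp_rot: [3.141, 0.001, -3.141]
contact_force: [0.2, 0.4, 2.8]
grip_width: 0.7
finger_force: 1.4
```

Request:
step_arm(deltas=[[0, 0, 0, 0.002, 0], [0, 0, 0, 0.002, 0], [0, 0, 0, 0.002, 0], [0, 0, 0, 0.002, 0]])

```text
time: 7.15
tool_pos: [609.0, 39.3, 41.9]
tcp_rot: [3.142, 0.001, -3.141]
contact_force: [1.2, 0.3, 7.7]
grip_width: 0.3
finger_force: 3.7
```

Request:
step_arm(deltas=[[0, 0, 0, 0.002, 0], [0, 0, 0, 0, 0]])

```text
time: 7.35
tool_pos: [609.0, 39.3, 41.4]
tcp_rot: [-3.142, 0.001, -3.141]
contact_force: [0.5, 0.7, 8.5]
grip_width: 0.2
finger_force: 3.8
```

Request:
step_arm(deltas=[[0, 0, 0, -0.02, 0], [0, 0, 0, -0.06, 0], [0, 0, 0, -0.08, 0], [0, 0, 0, -0.08, 0], [0, 0, 0, -0.05, 0], [0, 0, 0, 0, 0], [0, 0, 0, 0, 0]])

```text
time: 8.05
tool_pos: [608.3, 39.3, 185.6]
tcp_rot: [-3.142, -0.0, -3.141]
contact_force: [-0.7, -0.4, 0.4]
grip_width: 0.1
finger_force: 0.0
```

```bash
python3 - <<'E'
from h import *
grab('wrist','w4'); print(bot.get_obs()['tool_pos'])
im,d,p=load('w4')
g=(im.min(2)>0)
print([pt('w4',u,v).round(1) for u,v in [(255,185),(265,185),(260,192),(250,195),(268,195),(260,198)]], [pt('w4',u,185).round(1) for u in (228,292)])
E
```

```text
[607.80699512  39.30886967 184.60869356]
[array([604.6,  32.5,  30.2]), array([604.6,  42.4,  30.2]), array([611.5,  37.4,  31.1]), array([615.1,  27.4,  28.7]), array([614.8,  45.4,  30. ]), array([617.7,  37.4,  31. ])] [array([606.2,   5. ,  22.4]), array([605.6,  69.6,  25.2])]
```

View pics/w4.png

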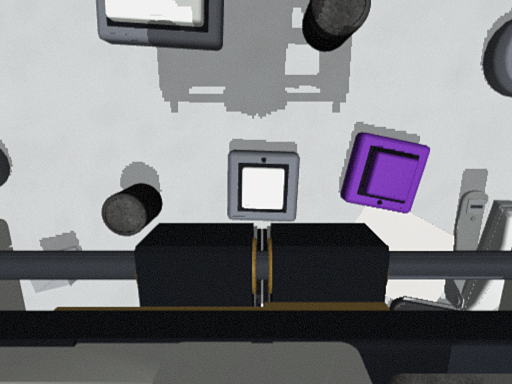

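The square key at (263,187) now reads z ≈ 30.5 mm, fully down, and the switch is still in place. Bar key next.

Request:
step_arm(deltas=[[0, 0.05, -0.027, 0, 0], [0, 0.08, -0.05, 0, 0], [0, 0.08, -0.05, 0, 0], [0, 0.08, -0.04, 0, 0], [0, 0.04, -0.02, 0, 0], [0, 0, 0, 0, 0], [0, 0, 0, 0, 0]])

```text
time: 8.8
tool_pos: [443.6, -54.3, 185.1]
tcp_rot: [3.141, -0.001, 3.141]
contact_force: [0.5, 1.1, 0.6]
grip_width: 0.7
finger_force: 0.0
```

```bash
python3 - <<'E'
from h import *
grab('wrist','w5'); print(bot.get_obs()['tool_pos'],bot.get_obs()['tcp_rot'])
E
```

```text
[444.19799703 -54.14753686 185.14547246] [ 3.14110980e+00 -5.74248092e-04 -3.14119656e+00]
```

View pics/w5.png

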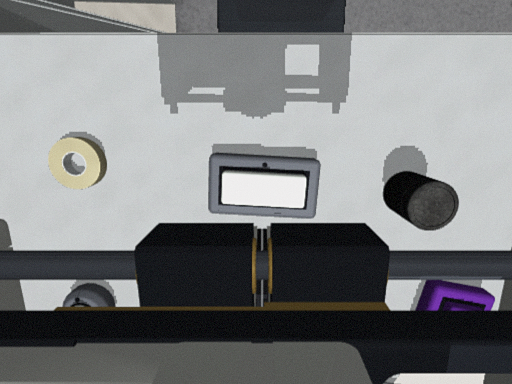

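The bar key spans columns 221–308 and rows 170–210, so its centre is near (264,190). It is turned only about 2°.

```bash
python3 - <<'E'
from h import *
print(pt('w5',264,190,39),pt('w5',264,190))
E
```

```text
[442.88519602 -52.15836007  39.        ] [442.96166081 -52.15513367  38.65051629]
```

Request:
step_arm(deltas=[[0, 0, 0, 0.04, 0], [0, 0, 0, 0.08, 0], [0, 0, 0, 0.06, 0], [0, 0, 0, 0.04, 0], [0, 0, 0, 0.02, 0], [0, 0, 0, 0, 0]])

```text
time: 9.45
tool_pos: [443.6, -53.7, 64.3]
tcp_rot: [3.141, -0.003, -3.14]
contact_force: [0.4, 0.4, 0.7]
grip_width: 0.7
finger_force: 0.0
```

Request:
step_arm(deltas=[[0, 0, 0, 0.014, 0], [0, 0, 0, 0.01, 0], [0, 0, 0, 0.004, 0], [0, 0, 0, 0.004, 0], [0, 0, 0, 0.004, 0], [0, 0, 0, 0.002, 0], [0, 0, 0, 0, 0]])

```text
time: 10.15
tool_pos: [444.0, -54.3, 46.9]
tcp_rot: [-3.141, 0.001, -3.141]
contact_force: [0.0, 0.6, 1.8]
grip_width: 0.4
finger_force: 0.9
```

Request:
step_arm(deltas=[[0, 0, 0, 0.002, 0], [0, 0, 0, 0.002, 0]])

```text
time: 10.35
tool_pos: [444.0, -54.4, 44.8]
tcp_rot: [-3.141, 0.001, -3.141]
contact_force: [0.1, 0.5, 3.7]
grip_width: 0.5
finger_force: 1.8
```

Request:
step_arm(deltas=[[0, 0, 0, 0.002, 0], [0, 0, 0, 0.002, 0], [0, 0, 0, 0.002, 0]])

```text
time: 10.65
tool_pos: [444.0, -54.4, 41.8]
tcp_rot: [-3.142, 0.001, -3.141]
contact_force: [-0.4, 0.3, 7.9]
grip_width: 0.4
finger_force: 4.0
```

Request:
step_arm(deltas=[[0, 0, 0, 0.002, 0], [0, 0, 0, 0, 0]])

```text
time: 10.85
tool_pos: [444.0, -54.4, 41.1]
tcp_rot: [-3.141, 0.001, -3.141]
contact_force: [-0.5, 0.2, 8.4]
grip_width: 0.2
finger_force: 4.2
```

Request:
step_arm(deltas=[[0, 0, 0, -0.02, 0], [0, 0, 0, -0.06, 0], [0, 0, 0, -0.08, 0], [0, 0, 0, -0.08, 0], [0, 0, 0, -0.05, 0], [0, 0, 0, 0, 0], [0, 0, 0, 0, 0]])

```text
time: 11.55
tool_pos: [443.4, -54.2, 185.7]
tcp_rot: [3.142, 0.0, -3.141]
contact_force: [0.7, -0.4, 0.8]
grip_width: 0.0
finger_force: 0.0
```

```bash
python3 - <<'E'
from h import *
grab('wrist','w6'); print(bot.get_obs()['tool_pos'])
print([pt('w6',u,v).round(1) for u,v in [(235,185),(245,195),(264,190),(285,185),(298,195)]])
a=grab('top','top2')[0]
cv2.imwrite('pics/crop2.png',cv2.resize(np.vstack([a[140:250,100:345],load('top1')[0][140:250,100:345]]),None,fx=2.7,fy=2.7,interpolation=cv2.INTER_CUBIC)[:,:,::-1])
E
```

```text
[442.90235908 -54.05855907 184.88530982]
[array([440.3, -81. ,  27.5]), array([449.9, -71. ,  30.2]), array([444.8, -52. ,  30.2]), array([439.8, -31.3,  29.8]), array([449.8, -18.2,  30.6])]
```

View pics/crop2.png

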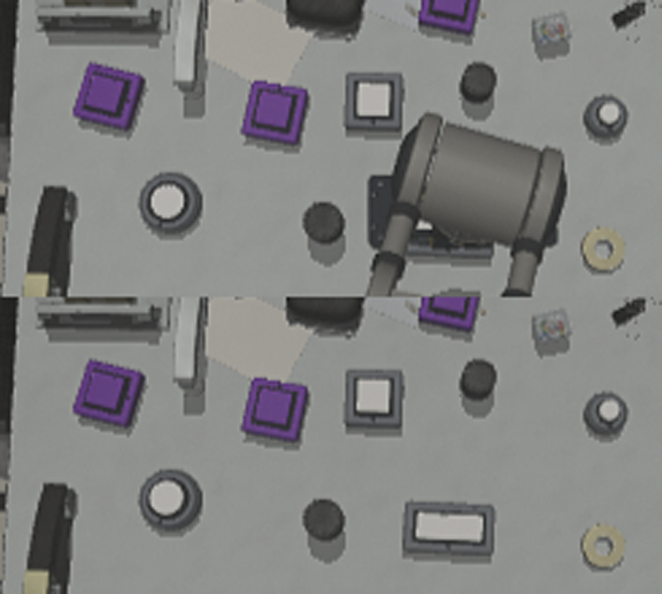

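The after/before comparison shows the round key (167,202) and square key (373,100) down with their housings unmoved. The small switch and everything else stand where they were. The bar key reads z ≈ 30 mm, fully down, and the arm is clear, so I'm handing it in.

```bash
python3 -c "
from plant import bot
print(bot.close_job())"
```

```text
the job is handed in; nothing more can be done
None
```

I pressed the large round, square and bar keys fully down in that order, left the small switch and everything else in the pictures where they stood, and handed the job in with the arm clear at about 12 s.

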